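# Clamp a block in the bench jig and lock the cam lever

## Robot

A 6-joint arm with a two-finger parallel gripper is mounted at the origin on the work surface; the furniture and walls round the work are solid. World frame = base frame: x ahead of the robot, y to its left, z up, the work surface at z = 0. Lengths are in m, angles in rad, forces in N, time in s.
With the tool pointing down it reaches from about 0.25 to 0.775 m from the base axis. Payload 4 kg.
Tool frame: the origin (TCP) lies midway between the tips of the shut fingers; the grasp point (between the pads) lies 19 mm behind it; z points along the fingers, y is the direction in which the jaws open and shut (so a half turn about z gives the same grasp; the last joint's range is limited). The gripper opens to 94 mm and grips with 3 to 60 N. Pads are 16 mm wide; open, the fingers measure 119 mm over their backs; the gripper's body (75 mm by 177 mm) begins 78 mm behind the grasp point.
Start: joints at [1.174, 0.087, 1.371, -0, 1.684, -0.103], TCP at [0.159, 0.526, 0.206] pointing down, gripper open.
Joint ranges: [-3.1, 3.1], [-0.76, 2.03], [0.27, 2.55], [-1.08, 4.22], [0.17, 2.65], [-2.57, 2.57]. Speed limits (rad/s): [2.79, 2.79, 3.14, 3.14, 3.14, 3.14].

## Interface

Orientations are given as [roll, pitch, yaw] about the fixed x, y, z axes, in that order (R = Rz(yaw) Ry(pitch) Rx(roll)).
In Python, from bench import robot gives the robot as it stands.
- The arm moves only by the tool servo_tool, never from a script. Its argument "rows" is a list of rows, each a list of 2 entries, a list of its own where there are three numbers: the shift along the tool's x, y, z normalised to -1 to 1, where 1 is 0.08 m, then the turn about the tool's z normalised to -1 to 1, where 1 is pi/2 rad. A call has 1 to 12 rows; each row is the pose to reach, as a shift and turn from the pose commanded when the call began, along the tool's axes at that moment; what a row does not reach only later rows make up. A row lasts 1/12 s, in which the tool goes at most 41.7 mm and 7.16 degrees, less where a joint would pass 70% of its speed; a pose out of reach is approached as far as the arm can. A call with a number of a shift or a turn outside -1 to 1 is refused whole. A call with a gripper value outside its range is refused whole. "grip" is the closure, from -1 (fully open) to 1 (shut), set as the call begins (left out, the last holds). The fingers move at their own pace and stop on an object; the grip force is fixed at half the most. Time passes only in rows, so rows that repeat a pose let the fingers close. It gives the time, the measured TCP pose, the force and the opening at its end, in the units of the state.
- robot.get_obs(): the state, without advancing time (a new reading comes with each control period).
- robot.snapshot(name): name is "scene" or "side" or "wrist"; returns a dict with "pixels" (400x640x3 uint8, red, green, blue), "camera_matrix" (3x3 intrinsics, pixels), "D" ([k1, k2, p1, p2, k3] as OpenCV has them; the pictures are not rectified), "world_from_camera" (4x4, takes a point from camera to world coordinates). Camera axes: x right, y down, z forward; pixel columns grow to the right and rows downward; lengths in m; the calibration is good to about 2 mm. A picture is of the moment at which its call begins. There is no depth.
- robot.close_job(): hands the job in, once; it reports no verdict.
The state is a dict: "time": time; "joint_positions": joint angles; "qvel": joint speeds; "joint_torque": joint torques, N m; "tool_pos": TCP position; "ee_rot": TCP orientation; "wrist_force": force on the tool from outside, world axes, zero at the start; "wrist_torque": the same for the moment, N m; "width": finger opening in m.
Only numpy, scipy, OpenCV 4.12 (cv2) and the standard library are available. Lean on these libraries where they do the work, as an engineer would, in place of code of your own. Each camera call takes 0.05 s, during which the arm holds its last target.

## Task

Clamp the pale wooden block in the bench jig: push the sliding jaw along its rail until it holds the block snug and square against the fixed fence, and only then flip the cam lever from upright over to the side away from the robot and all the way down, to lock the jaw. Leave the mug and the round tin where they stand.

Things in the scene. Friction and masses are not known exactly. Their poses are not given: they have to be found in the camera images.
- jig: The bench jig, fixed to the worktop: a plywood base 120 (x) x 300 (y) x 18 mm thick, origin under its centre at worktop height. Its own y axis is the slide direction: the fixed wooden fence (110 wide, 30 thick, top 58 mm above the worktop) stands at its -y end, the sliding jaw on an aluminium rail at its +y end. The jaw closes towards the jig's -y. The lever goes down towards the jig's +x (away from the robot). The jig is turned at most 0.25 rad.
- fence_face (a point): Middle of the fence's clamping face (it faces the jig's +y), 38 mm above the worktop.
- jaw (a joint): Travel of the sliding jaw in m: 0 fully open, growing as it closes towards the fence. Block flush with both fence and jaw at 0.080; mechanical end at 0.100. Moves with about 2.5 N while the lever is up and stays where it is left; once the lever is locked the cam jams it.
- jaw_face (a point): Middle of the jaw's clamping face (it faces the jig's -y): wooden, 100 wide (jig x), from 20 to 58 mm above the worktop; moves with the jaw.
- push_plate (a point): Middle of the outer face of the wooden push plate at the jaw's rear end (it faces the jig's +y, where the jaw is pushed from), 55 mm above the worktop. The plate is 80 wide (jig x), from 22 to 70 mm above the worktop. It lies 110 mm behind the jaw's clamping face and 65 mm behind the lever's plane.
- cam_lever (a joint): Cam lever angle in rad: 0 fully up (leaning 0.175 rad from upright towards the jig's -x), 0.175 upright, 1.606 is the stop, lever down and locked, 0.14 rad above level on the jig's +x side. Starts between 0 and 0.3. Counts as locked above 1.48. Up to about 1.15 it swings with 1 to 2 N at its tip; from there the cam bites on the rail and it needs up to about 5 N. It stays where it is left.
- lever_hinge (a point): Hinge axis of the cam lever (parallel to the jig's y), 60 mm above the worktop, on the jaw between two small aluminium cheeks that reach 72 mm above the worktop.
- lever_tip (a point): End of the lever, 110 mm from its hinge. The outer 66 mm are a black grip, 24 mm wide (jig y) and 12 mm thick.
- block_centre (a point): Centre of the loose pale wooden block, 62 x 95 x 20 mm (own x, y, z; 0.08 kg), lying flat on the jig's base (its centre 28 mm above the worktop) between fence and jaw. Its long side lies along the fence within 0.1 rad, its nearer side is a few mm to 20 mm off the fence; the jaw pushes it home.
- mug: Mug, 78 mm across, 92 mm high, bystander; origin under its centre.
- tin: Round wax tin, 86 mm across, 30 mm high, bystander; origin under its centre.
Things that resemble listed ones, but are neither listed nor needed, are in the scene too. Leave any pink look-alike of the part that bears block_centre alone.

How it is judged:
By the outcome, as a careful person would: the job done as asked, in the order asked, and still so for the second after the job is handed in, with the robot touching nothing.
It also fails if it takes over 42 s, if anything falls off the work surface, if the arm or the gripper's body presses on something with over 40 N, if the wrist force passes 120 N, or if a joint passes its speed limit or range.

## Working session

There is one attempt and no reset: what is moved stays moved. The work goes in short steps, Python scripts to look and compute and a tool call to move; the robot and the scene stay as the last step left them, time stands still between calls to the robot, and variables do not carry over. Pictures are saved under pics/ and viewed, and the job is handed in when it is done.

Besides the shell and the picture viewer there is one more tool, called after "Emit:" by a JSON object that holds its "api" and its "payload". servo_tool: Moves the arm, as the interface text tells. Its arguments: {"type":"object","properties":{"rows":{"type":"array"},"grip":{"type":"number"}},"required":["rows"]}

```bash
mkdir -p pics; ls; cat > look.py <<'E'
import sys,cv2,pickle
from bench import robot
def look(n,tag):
    s=robot.snapshot(n); pickle.dump(s,open(f'pics/{tag}.pkl','wb'))
    cv2.imwrite(f'pics/{tag}.png',s['pixels'][:,:,::-1]); return s
E
python3 - <<'E'
from look import *
for n in ['scene','side','wrist']:
    s=look(n,n+'0'); print(n,s['camera_matrix'].round(1).tolist(),s['D'],s['world_from_camera'].round(3).tolist())
o=robot.get_obs();print(o)
E
```

```text
pics
scene [[382.9, 0.0, 317.2], [0.0, 382.9, 202.6], [0.0, 0.0, 1.0]] [-0.02422619  0.          0.          0.          0.        ] [[0.8, -0.271, 0.536, -0.146], [-0.601, -0.369, 0.709, -0.957], [0.005, -0.889, -0.458, 0.616], [0.0, 0.0, 0.0, 1.0]]
side [[372.0, 0.0, 311.4], [0.0, 372.0, 192.8], [0.0, 0.0, 1.0]] [-0.04727594  0.          0.          0.          0.        ] [[0.916, -0.346, 0.202, 0.24], [-0.401, -0.776, 0.488, -0.665], [-0.012, -0.528, -0.849, 0.989], [0.0, 0.0, 0.0, 1.0]]
wrist [[360.5, 0.0, 314.2], [0.0, 360.5, 197.8], [0.0, 0.0, 1.0]] [-0.07443638  0.          0.          0.          0.        ] [[0.291, 0.923, 0.252, 0.086], [0.957, -0.28, -0.079, 0.55], [-0.002, 0.264, -0.965, 0.384], [0.0, 0.0, 0.0, 1.0]]
{'time': 0.15, 'joint_positions': array([ 1.17393334e+00,  8.77953084e-02,  1.37189587e+00, -1.95056122e-05,
        1.68362365e+00, -1.03089752e-01]), 'qvel': array([ 1.00594752e-04, -3.37171524e-03, -2.35189950e-03,  7.47042850e-05,
        1.40663328e-03, -4.73922595e-04]), 'joint_torque': array([ 8.41861929e-04, -3.40644622e+01, -3.02793252e+01,  7.18031824e-02,
        3.05752794e-02, -1.04746027e-04]), 'tool_pos': array([0.15910004, 0.52603739, 0.20457326]), 'ee_rot': array([-3.13987763e+00, -1.57941746e-04,  2.84781711e+00]), 'wrist_force': array([-0.43378338,  0.21822546, -0.09804601]), 'wrist_torque': array([ 0.00412395, -0.0206036 ,  0.02142401]), 'width': 0.09399018600126355}
```

View pics/scene0.png

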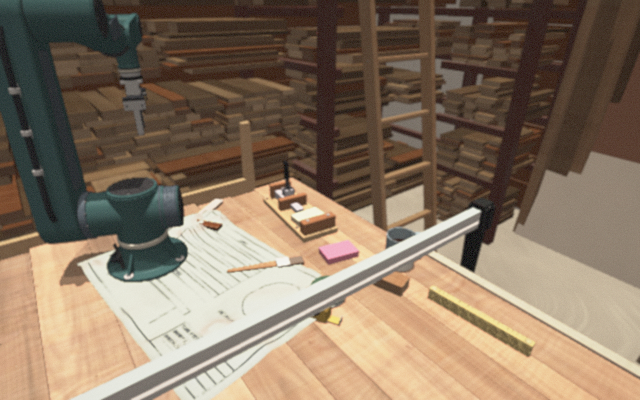

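View pics/side0.png

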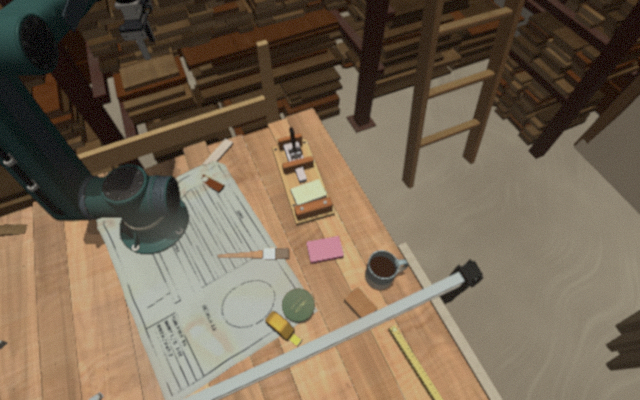

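View pics/wrist0.png

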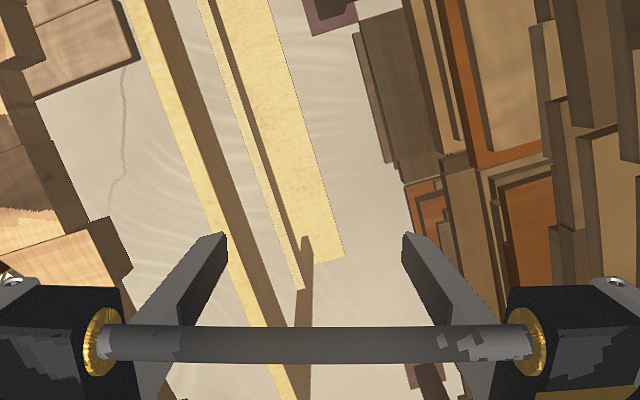

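The side view shows the jig at about (300,170): lever near (293,140), fence near (312,207), block near (309,193). The arm is off to the left, and the mug and tin are away from the jig. I'll zoom in next.

```bash
python3 - <<'E'
import cv2
a=cv2.imread('pics/side0.png')[105:235,230:370]; cv2.imwrite('pics/sidez.png',cv2.resize(a,None,fx=4.5,fy=4.5,interpolation=cv2.INTER_CUBIC))
a=cv2.imread('pics/scene0.png')[150:250,245:350]; cv2.imwrite('pics/scenez.png',cv2.resize(a,None,fx=6,fy=6,interpolation=cv2.INTER_CUBIC))
E
```

```text
(no output)
```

View pics/sidez.png

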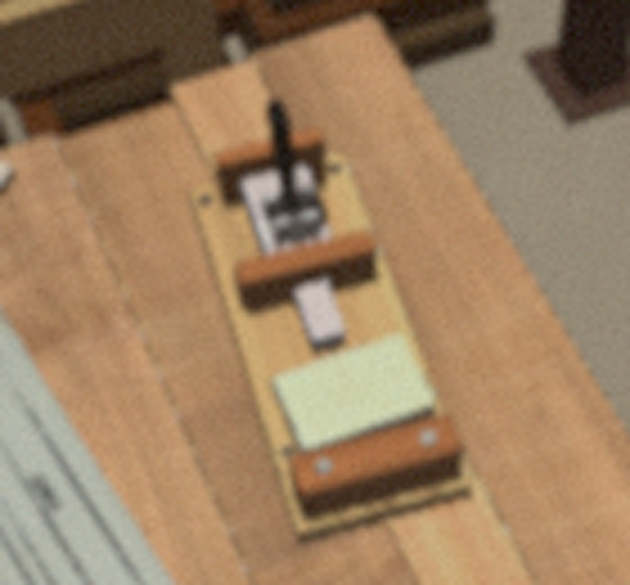

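View pics/scenez.png

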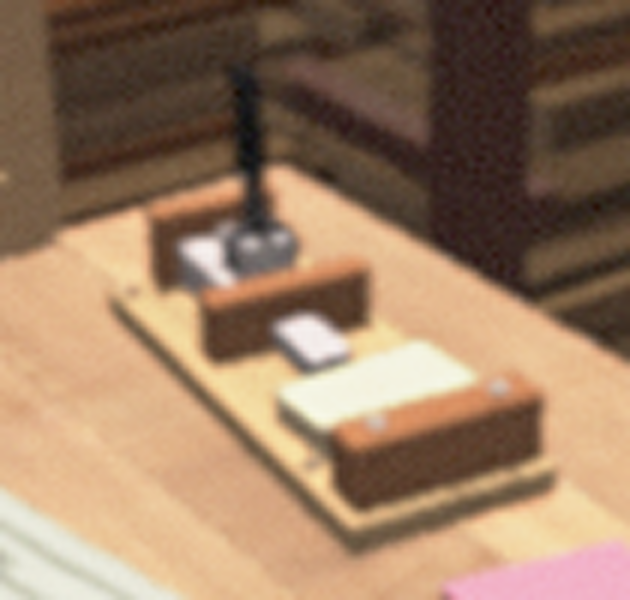

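```bash
cat > geo.py <<'E'
import numpy as np,cv2,pickle
def ray(tag,px):
    s=pickle.load(open(f'pics/{tag}.pkl','rb'))
    p=cv2.undistortPoints(np.array(px,float).reshape(-1,1,2),s['camera_matrix'],s['D']).reshape(-1,2)
    T=s['world_from_camera']; d=np.c_[p,np.ones(len(p))]@T[:3,:3].T
    return T[:3,3],d
def plane(tag,px,z):
    o,d=ray(tag,px); return o+d*((z-o[2])/d[:,2])[:,None]
def two(t1,p1,t2,p2):
    o1,d1=ray(t1,[p1]);o2,d2=ray(t2,[p2]);A=np.c_[d1[0],-d2[0]]
    l=np.linalg.lstsq(A,o2-o1,rcond=None)[0]
    a=o1+l[0]*d1[0];b=o2+l[1]*d2[0];return (a+b)/2,np.linalg.norm(a-b)
E
python3 - <<'E'
from geo import *
S=lambda *p:[(x/4.5+230-.4,y/4.5+105-.4) for x,y in p]
C=lambda *p:[(x/6+245-.4,y/6+150-.4) for x,y in p]
b=plane('side0',S((300,527),(468,488),(195,195),(343,155)),.018);print('base side',b.round(4).tolist(),np.linalg.norm(b[0]-b[1]),np.linalg.norm(b[0]-b[2]),b.mean(0))
b=plane('scene0',C((352,532),(553,465),(113,293)),.018);print('base scene',b.round(4).tolist(),np.linalg.norm(b[0]-b[1]),np.linalg.norm(b[0]-b[2]),(b[1]+b[2])/2)
f=plane('side0',S((292,455),(457,420)),.058);print('fence back top',f.round(4).tolist())
j=plane('side0',S((237,285),(377,253),(235,262),(370,235)),.058);print('jaw face lower edge / back edge',j.round(4).tolist())
p=plane('side0',S((218,155),(322,132)),.070);print('plate back top',p.round(4).tolist())
k=plane('side0',S((275,377),(403,337),(437,403),(303,447)),.038);print('block',k.round(4).tolist(),k.mean(0))
print('tip',two('side0',S((278,103))[0],'scene0',C((243,68))[0]))
E
```

```text
base side [[0.3906, -0.1803, 0.018], [0.5031, -0.1987, 0.018], [0.4247, 0.1068, 0.018], [0.5398, 0.0971, 0.018]] 0.11401045169603419 0.2891439139950218 [ 0.46454051 -0.04377252  0.018     ]
base scene [[0.3855, -0.1884, 0.018], [0.5032, -0.1975, 0.018], [0.4211, 0.1031, 0.018]] 0.1179972232137941 0.2937086349938644 [ 0.46214581 -0.04717828  0.018     ]
fence back top [[0.3995, -0.1501, 0.058], [0.5073, -0.1695, 0.058]]
jaw face lower edge / back edge [[0.4159, -0.0105, 0.058], [0.5143, -0.0248, 0.058], [0.4217, 0.0083, 0.058], [0.5162, -0.0085, 0.058]]
plate back top [[0.4425, 0.0929, 0.07], [0.5184, 0.0822, 0.07]]
block [[0.4154, -0.0782, 0.038], [0.5076, -0.0838, 0.038], [0.5065, -0.1415, 0.038], [0.4118, -0.1364, 0.038]] [ 0.4603415  -0.10998177  0.038     ]
tip (array([0.47357509, 0.03859691, 0.16529415]), np.float64(0.0019529874541190698))
```

Emit:
{"api": "servo_tool", "payload": {"rows": [[[-0.2,-0.1,-0.1],0.08],[[-0.4,-0.2,-0.2],0.16],[[-0.6,-0.3,-0.3],0.24],[[-0.8,-0.4,-0.4],0.32],[[-1,-0.5,-0.5],0.4],[[-1,-0.6,-0.5],0.48],[[-1,-0.7,-0.5],0.56],[[-1,-0.8,-0.5],0.64],[[-1,-0.9,-0.5],0.72],[[-1,-1,-0.5],0.8],[[-1,-1,-0.5],0.88],[[-1,-1,-0.5],0.9]], "grip": 1}}

```text
time: 1.15
tool_pos: [0.2125, 0.4262, 0.2453]
ee_rot: [-3.142, 0.0, 1.429]
wrist_force: [0.5, 0.2, -0.7]
width: 0.0175
```

Emit:
{"api": "servo_tool", "payload": {"rows": [[[-0.2,0.35,0],0],[[-0.4,0.7,0],0],[[-0.6,1,0],0]]}}

```text
time: 1.4
tool_pos: [0.286, 0.3675, 0.245]
ee_rot: [-3.142, 0.001, 1.435]
wrist_force: [1.2, 1.1, 0.5]
width: 0.0007
```

Emit:
{"api": "servo_tool", "payload": {"rows": [[[-0.2,0.35,0],0],[[-0.4,0.7,0],0],[[-0.6,1,0],0]]}}

```text
time: 1.65
tool_pos: [0.3593, 0.3085, 0.2451]
ee_rot: [-3.141, 0.0, 1.434]
wrist_force: [-0.2, -0.6, -0.0]
width: 0.0005
```

Emit:
{"api": "servo_tool", "payload": {"rows": [[[-0.2,0.35,0],0],[[-0.4,0.7,0],0],[[-0.6,1,0],0],[[-0.6,1,0],0]]}}

```text
time: 1.98
tool_pos: [0.4337, 0.2479, 0.2444]
ee_rot: [3.141, 0.003, 1.428]
wrist_force: [-0.6, -0.1, -0.3]
width: 0.0007
```

Emit:
{"api": "servo_tool", "payload": {"rows": [[[-0.3,0.35,0],0],[[-0.6,0.65,0],0],[[-0.8,0.7,0],0],[[-0.8,0.7,0],0]]}}

```text
time: 2.32
tool_pos: [0.478, 0.178, 0.2448]
ee_rot: [-3.14, 0.001, 1.43]
wrist_force: [-0.2, 0.9, 0.3]
width: 0.0006
```

```bash
python3 - <<'E'
from look import *
look('wrist','wrist1')
E
```

```text
(no output)
```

View pics/wrist1.png

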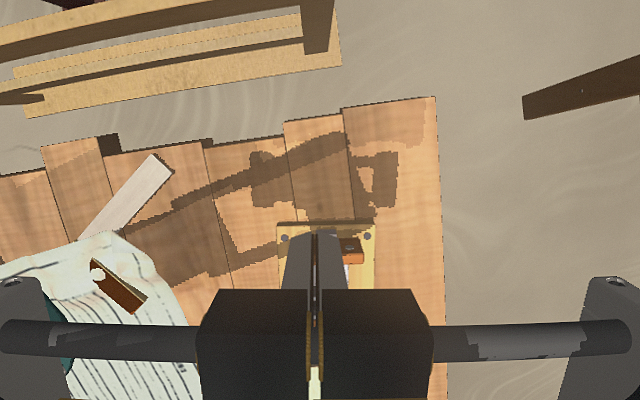

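The wrist view shows the jig base's rear edge from (277,223) to (375,222). A bit of the plate is visible at (351,245); the fingers hide the rest.

```bash
python3 - <<'E'
from geo import *
a=cv2.imread('pics/wrist1.png')[210:300,250:400]; cv2.imwrite('pics/w1z.png',cv2.resize(a,None,fx=5,fy=5,interpolation=cv2.INTER_CUBIC))
b=plane('wrist1',[(277,223),(375,222)],.018);print(b, np.linalg.norm(b[0]-b[1]))
E
```

```text
[[0.42433826 0.11980138 0.018     ]
 [0.54031304 0.10451405 0.018     ]] 0.11697799755908132
```

View pics/w1z.png

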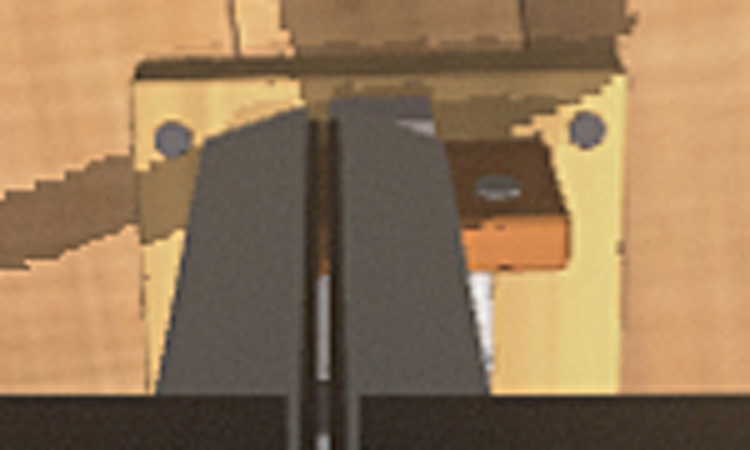

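```bash
python3 - <<'E'
from geo import *
Z=lambda *p:[(x/5+250-.4,y/5+210-.4) for x,y in p]
print(plane('wrist1',Z((137,80),(617,75)),.018).round(4))
print('plate top right',plane('wrist1',Z((567,214)),.07).round(4),'bottom right',plane('wrist1',Z((543,140)),.022).round(4))
E
```

```text
[[0.4238 0.1166 0.018 ]
 [0.5376 0.1016 0.018 ]]
plate top right [[0.5178 0.0915 0.07  ]] bottom right [[0.518  0.0892 0.022 ]]
```

Emit:
{"api": "servo_tool", "payload": {"rows": [[[-0.3,0.07,0.3],0],[[-0.6,0.14,0.6],0],[[-0.6,0.14,1],0]]}}

```text
time: 2.62
tool_pos: [0.4833, 0.13, 0.1669]
ee_rot: [3.136, -0.0, 1.433]
wrist_force: [0.3, 0.8, -0.5]
width: 0.0005
```

Emit:
{"api": "servo_tool", "payload": {"rows": [[[0,0,0.35],0],[[0,0,0.7],0],[[0,0,1],0],[[0,0,1],0]]}}

```text
time: 2.95
tool_pos: [0.4773, 0.1321, 0.0797]
ee_rot: [-3.13, 0.002, 1.436]
wrist_force: [-1.0, 0.2, -0.7]
width: 0.0003
```

```bash
python3 - <<'E'
from look import *
print(robot.get_obs()['tool_pos'])
a=look('side','side2')['pixels'][90:240,220:400,::-1]; cv2.imwrite('pics/side2z.png',cv2.resize(a,None,fx=4,fy=4,interpolation=cv2.INTER_CUBIC))
E
```

```text
[0.47725666 0.13211863 0.07972991]
```

View pics/side2z.png

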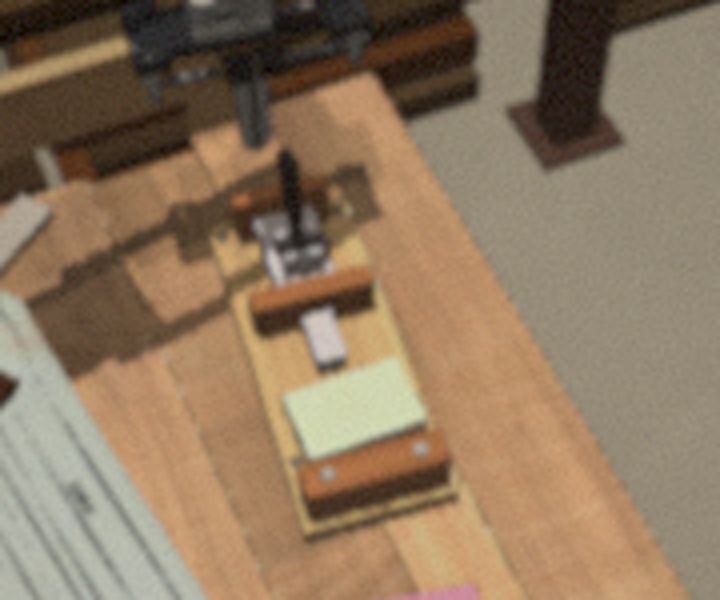

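The hand is behind the push plate, with fingertips at zoom (258,140) and the lever tip at (288,155). The block is free, and the jaw hasn't moved. I'll lower the hand and look for contact.

Emit:
{"api": "servo_tool", "payload": {"rows": [[[0,0.05,0.25],0],[[0,0.05,0.45],0],[[0,0.05,0.45],0],[[0,0.05,0.45],0]]}}

```text
time: 3.33
tool_pos: [0.4864, 0.1315, 0.0508]
ee_rot: [3.141, -0.001, 1.435]
wrist_force: [-0.8, 0.1, 1.7]
width: 0.0007
```

Emit:
{"api": "servo_tool", "payload": {"rows": [[[-0.1,0,0],0],[[-0.2,0,0],0],[[-0.25,0,0],0],[[-0.3,0,0],0],[[-0.35,0,0],0],[[-0.4,0,0],0]]}}

```text
time: 3.83
tool_pos: [0.4824, 0.0994, 0.0503]
ee_rot: [3.14, -0.003, 1.434]
wrist_force: [0.4, 3.4, 1.5]
width: 0.0004
```

Emit:
{"api": "servo_tool", "payload": {"rows": [[[-0.07,0,0],0],[[-0.14,0,0],0],[[-0.21,0,0],0],[[-0.28,0,0],0],[[-0.35,0,0],0],[[-0.42,0,0],0],[[-0.49,0,0],0],[[-0.56,0,0],0]]}}

```text
time: 4.5
tool_pos: [0.4757, 0.054, 0.0494]
ee_rot: [3.141, -0.0, 1.434]
wrist_force: [3.7, 3.2, 1.4]
width: 0.0003
```

```bash
python3 - <<'E'
from look import *
a=look('side','side3')['pixels'][90:240,220:400,::-1]; cv2.imwrite('pics/side3z.png',cv2.resize(a,None,fx=4,fy=4,interpolation=cv2.INTER_CUBIC))
E
```

```text
(no output)
```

View pics/side3z.png

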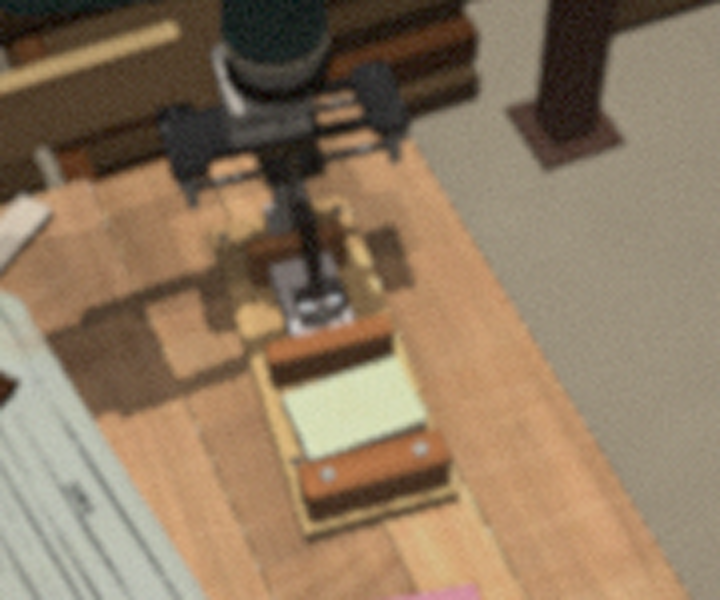

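The jaw has slid about 45 mm. The lever is clear of the hand, and the block is just ahead of the jaw.

Emit:
{"api": "servo_tool", "payload": {"rows": [[[-0.06,0,0],0],[[-0.12,0,0],0],[[-0.18,0,0],0],[[-0.24,0,0],0],[[-0.29,0,0],0],[[-0.29,0,0],0]]}}

```text
time: 5.05
tool_pos: [0.4719, 0.0305, 0.0492]
ee_rot: [-3.14, 0.001, 1.433]
wrist_force: [0.4, 0.4, 0.4]
width: 0.0003
```

Emit:
{"api": "servo_tool", "payload": {"rows": [[[-0.03,0,0],0],[[-0.06,0,0],0],[[-0.06,0,0],0]]}}

```text
time: 5.3
tool_pos: [0.4713, 0.0265, 0.0492]
ee_rot: [-3.141, 0.0, 1.434]
wrist_force: [1.2, 1.8, -0.0]
width: 0.0005
```

Emit:
{"api": "servo_tool", "payload": {"rows": [[[-0.02,0,0],0],[[-0.04,0,0],0],[[-0.04,0,0],0]]}}

```text
time: 5.55
tool_pos: [0.4713, 0.0258, 0.0493]
ee_rot: [-3.141, -0.005, 1.434]
wrist_force: [0.9, 8.4, -1.3]
width: 0.0008
```

Emit:
{"api": "servo_tool", "payload": {"rows": [[[-0.02,0,0],0],[[-0.04,0,0],0],[[-0.04,0,0],0],[[-0.04,0,0],0]]}}

```text
time: 5.88
tool_pos: [0.4713, 0.0258, 0.0494]
ee_rot: [-3.141, -0.011, 1.435]
wrist_force: [3.0, 15.1, -1.5]
width: 0.0009
```

```bash
python3 - <<'E'
from look import *
a=look('side','side4')['pixels'][130:230,250:360,::-1]; cv2.imwrite('pics/side4z.png',cv2.resize(a,None,fx=6,fy=6,interpolation=cv2.INTER_CUBIC))
a=look('scene','scene4')['pixels'][150:250,245:350,::-1]; cv2.imwrite('pics/scene4z.png',cv2.resize(a,None,fx=6,fy=6,interpolation=cv2.INTER_CUBIC))
E
```

```text
(no output)
```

View pics/side4z.png

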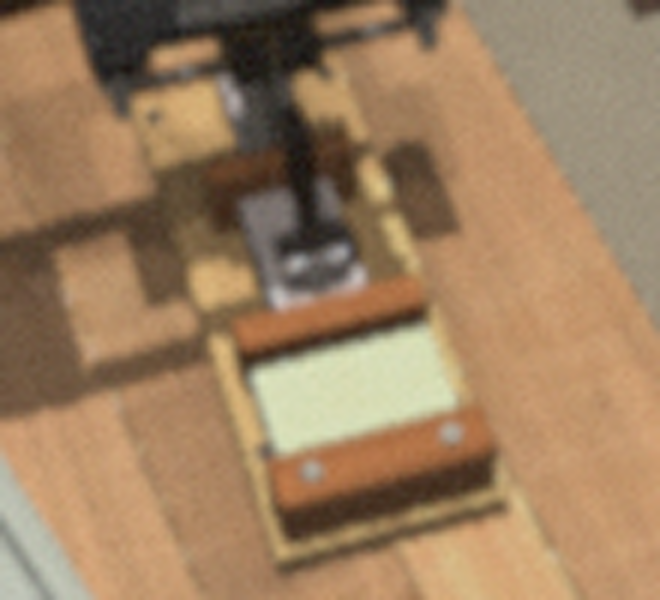

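View pics/scene4z.png

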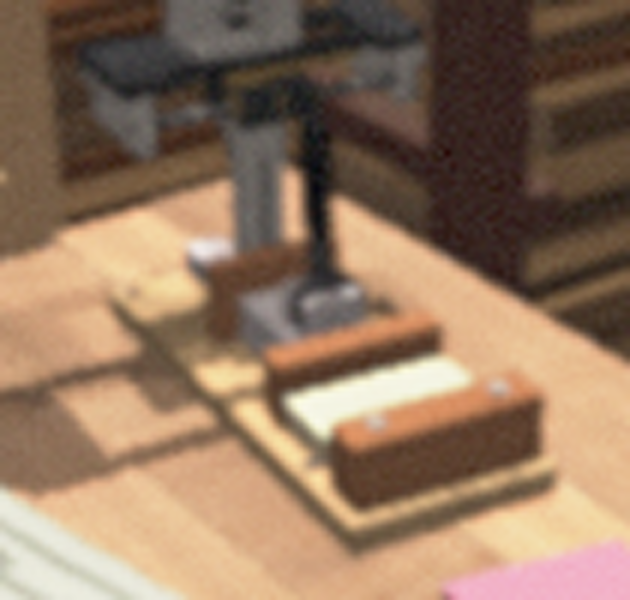

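```bash
python3 - <<'E'
from geo import *
S=lambda *p:[(x/6+250-.4,y/6+130-.4) for x,y in p]
f=plane('side4',S((270,458),(487,408)),.058);j=plane('side4',S((238,348),(427,302)),.058)
print(f.round(4),j.round(4)); u=f[1]-f[0];u/=np.linalg.norm(u);n=np.array([-u[1],u[0],0]);print((j-f[0])@n, np.arctan2(u[1],u[0]))
E
```

```text
[[ 0.3995 -0.1509  0.058 ]
 [ 0.5068 -0.168   0.058 ]] [[ 0.4088 -0.0862  0.058 ]
 [ 0.5058 -0.0995  0.058 ]]
[0.06536571 0.06751946] -0.1578346725491136
```

Emit:
{"api": "servo_tool", "payload": {"rows": [[[-0.03,0,0],0],[[-0.05,0,0],0],[[-0.05,0,0],0],[[-0.05,0,0],0]]}}

```text
time: 6.32
tool_pos: [0.4712, 0.0257, 0.0494]
ee_rot: [-3.142, -0.019, 1.436]
wrist_force: [4.1, 25.1, -1.6]
width: 0.0008
```

```bash
python3 - <<'E'
from geo import *
S=lambda *p:[(x/6+250-.4,y/6+130-.4) for x,y in p]
C=lambda *p:[(x/6+245-.4,y/6+150-.4) for x,y in p]
print('block far edge side',plane('side4',S((250,367),(430,322)),.038))
print('block left corners scene',plane('scene4',C((283,400),(328,437)),.038))
print('fence face top scene',plane('scene4',C((333,428),(540,375)),.058),'jaw back top scene',plane('scene4',C((265,353),(437,318)),.058), 'jaw face top',plane('scene4',C((270,366),(440,325)),.058))
E
```

```text
block far edge side [[ 0.41373213 -0.08686351  0.038     ]
 [ 0.50779289 -0.0991592   0.038     ]]
block left corners scene [[ 0.41116395 -0.09073597  0.038     ]
 [ 0.40840357 -0.13541887  0.038     ]]
fence face top scene [[ 0.39606161 -0.15819279  0.058     ]
 [ 0.51071311 -0.17619397  0.058     ]] jaw back top scene [[ 0.41169408 -0.0741229   0.058     ]
 [ 0.50653842 -0.09510433  0.058     ]] jaw face top [[ 0.40607005 -0.08738001  0.058     ]
 [ 0.50297822 -0.10246654  0.058     ]]
```

The jaw is stiff: 8→25 N moved it only 0.1 mm. The block's far edge has a yaw of −0.130, matching the jig, so it's snug and square. I'll back off and check that the jaw stays.

Emit:
{"api": "servo_tool", "payload": {"rows": [[[0.1,0,0],0],[[0.2,0,0],0],[[0.5,0,0],0],[[0.8,0,-0.1],0],[[0.8,0,-0.6],0],[[0.8,0,-1],0],[[0.8,0,-1],0]]}}

```text
time: 6.9
tool_pos: [0.4831, 0.0797, 0.1369]
ee_rot: [3.129, -0.0, 1.434]
wrist_force: [1.1, 0.2, 0.8]
width: 0.0006
```

Emit:
{"api": "servo_tool", "payload": {"rows": [[[0,-0.3,-0.4],0],[[0,-0.6,-0.8],0],[[0,-0.9,-1],0],[[0,-0.9,-1],0]]}}

```text
time: 7.23
tool_pos: [0.4072, 0.0896, 0.2145]
ee_rot: [3.134, -0.0, 1.434]
wrist_force: [1.3, 0.3, -0.1]
width: 0.0005
```

```bash
python3 - <<'E'
from look import *
print(robot.get_obs()['tool_pos'])
a=look('side','side5')['pixels'][100:230,240:360,::-1]; cv2.imwrite('pics/side5z.png',cv2.resize(a,None,fx=4.5,fy=4.5,interpolation=cv2.INTER_CUBIC))
a=look('scene','scene5')['pixels'][150:250,245:350,::-1]; cv2.imwrite('pics/scene5z.png',cv2.resize(a,None,fx=6,fy=6,interpolation=cv2.INTER_CUBIC))
look('wrist','wrist5')
E
```

```text
[0.40719913 0.08958735 0.21446723]
```

View pics/side5z.png

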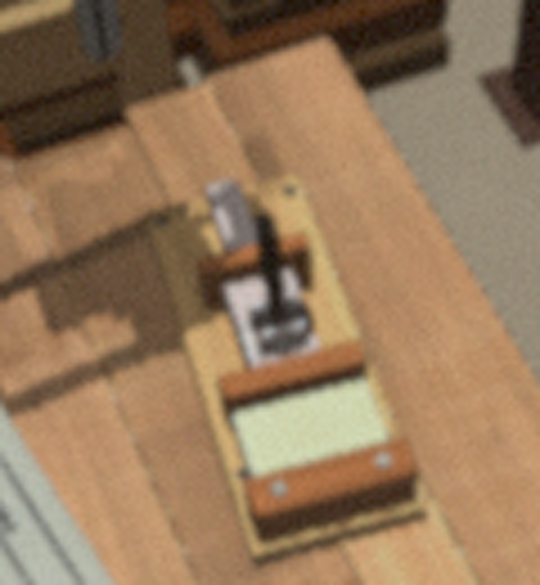

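View pics/scene5z.png

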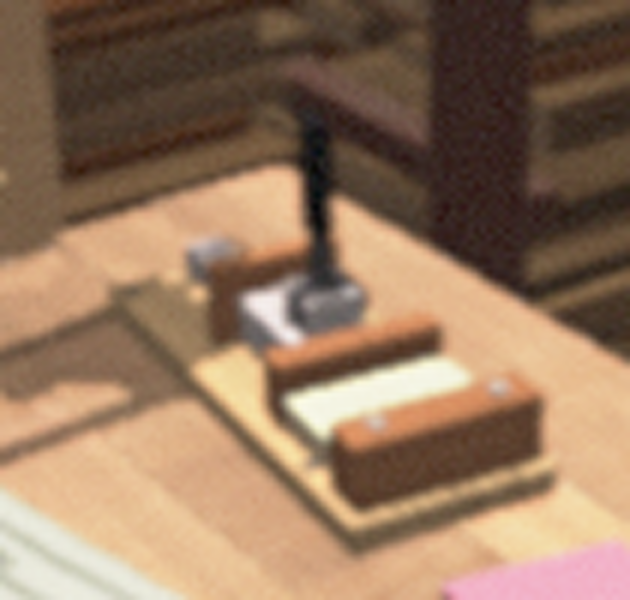

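View pics/wrist5.png

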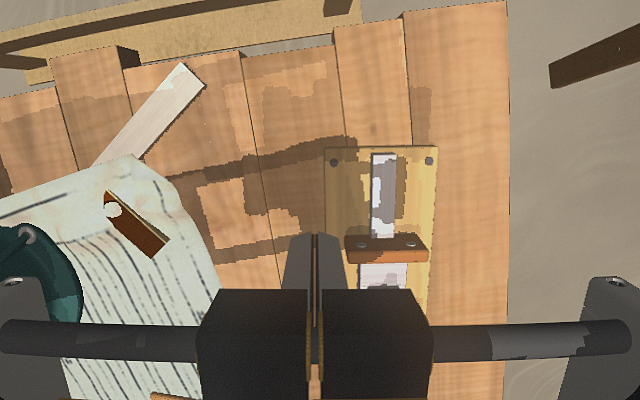

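Jaw, block and lever are unchanged after backing off. The wrist view shows the plate at (345–428, 235–262), and the lever tip is at side zoom (263,217) and scene zoom (313,115).

```bash
python3 - <<'E'
from geo import *
S=lambda *p:[(x/4.5+240-.4,y/4.5+100-.4) for x,y in p]
C=lambda *p:[(x/6+245-.4,y/6+150-.4) for x,y in p]
print('tip',two('side5',S((263,217))[0],'scene5',C((313,115))[0]))
print('hinge-ish',two('side5',S((280,325))[0],'scene5',C((328,290))[0]))
b=plane('wrist5',[(324.5,148),(437.5,146.5)],.018);print(b,np.arctan2(*(b[1]-b[0])[[1,0]]),np.linalg.norm(b[1]-b[0]))
p=plane('wrist5',[(346,251),(428.5,249)],.07);print(p,np.linalg.norm(p[1]-p[0]),p.mean(0))
m=b.mean(0);u=(b[1]-b[0])/np.linalg.norm(b[1]-b[0]);v=np.array([-u[1],u[0],0])
print('plate mid in base frame (from rear mid)',(p.mean(0)-m)@u,(p.mean(0)-m)@v)
print('hinge',m+v*((p.mean(0)-m)@v-.065))
print('v',v)
E
cat > plan.py <<'E'
E
```

```text
tip (array([ 0.46249722, -0.04287051,  0.16782207]), np.float64(0.004722999989128959))
hinge-ish (array([ 0.46158156, -0.05892199,  0.07333812]), np.float64(0.00024671935003673853))
[[0.42275833 0.11638762 0.018     ]
 [0.53944836 0.10211083 0.018     ]] -0.121742951792238 0.11756015404439295
[[0.42969102 0.02258856 0.07      ]
 [0.50906381 0.01316814 0.07      ]] 0.0799298719260401 [0.46937742 0.01787835 0.07      ]
plate mid in base frame (from rear mid) -0.000542838660712948 -0.09211861320162974
hinge [ 0.46202248 -0.04670647  0.018     ]
v [0.12144244 0.99259848 0.        ]
```

Emit:
{"api": "servo_tool", "payload": {"rows": [[[-0.3,0.05,0],0],[[-0.6,0.1,0],0],[[-0.8,0.14,0],0]]}}

```text
time: 7.63
tool_pos: [0.4098, 0.0229, 0.207]
ee_rot: [-3.137, 0.002, 1.433]
wrist_force: [0.1, 0.4, 0.5]
width: 0.0004
```

Emit:
{"api": "servo_tool", "payload": {"rows": [[[-0.3,0.05,0],0],[[-0.6,0.1,0],0],[[-0.8,0.14,0.2],0],[[-0.8,0.14,0.5],0],[[-0.8,0.14,0.9],0],[[-0.8,0.14,0.9],0],[[-0.8,0.14,0.9],0]]}}

```text
time: 8.22
tool_pos: [0.4105, -0.0401, 0.1341]
ee_rot: [-3.133, -0.0, 1.433]
wrist_force: [0.7, 0.7, 2.1]
width: 0.0003
```

Emit:
{"api": "servo_tool", "payload": {"rows": [[[0,0.2,0],0],[[0,0.38,0],0],[[0,0.45,0],0],[[0,0.52,0],0],[[0,0.59,0],0],[[0,0.66,0.01],0],[[0,0.73,0.02],0],[[0,0.79,0.03],0],[[0,0.79,0.03],0]]}}

```text
time: 8.97
tool_pos: [0.4758, -0.0488, 0.1348]
ee_rot: [3.141, -0.0, 1.434]
wrist_force: [0.2, 0.9, 0.8]
width: 0.0004
```

```bash
python3 - <<'E'
from look import *
a=look('side','side6')['pixels'][100:230,240:360,::-1]; cv2.imwrite('pics/side6z.png',cv2.resize(a,None,fx=4.5,fy=4.5,interpolation=cv2.INTER_CUBIC))
E
```

```text
(no output)
```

View pics/side6z.png

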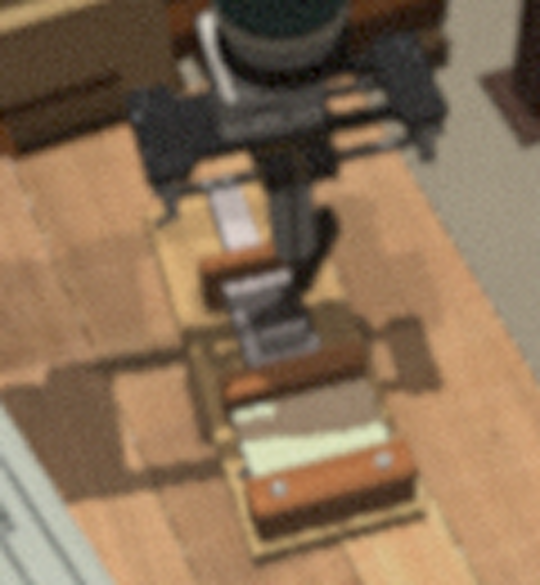

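The lever leans right of the finger at zoom (320,235) and is following it. Continuing the arc.

Emit:
{"api": "servo_tool", "payload": {"rows": [[[0,0.09,0.05],0],[[0,0.17,0.12],0],[[0,0.27,0.17],0],[[0,0.36,0.22],0],[[0,0.44,0.29],0],[[0,0.51,0.36],0],[[0,0.58,0.44],0],[[0,0.65,0.52],0],[[0,0.68,0.57],0],[[0,0.71,0.61],0],[[0,0.74,0.67],0],[[0,0.77,0.73],0]]}}

```text
time: 10.02
tool_pos: [0.5366, -0.0572, 0.0767]
ee_rot: [3.141, 0.0, 1.434]
wrist_force: [-3.3, 0.9, 3.5]
width: 0.0002
```

Emit:
{"api": "servo_tool", "payload": {"rows": [[[0,0,0.03],0],[[0,0,0.06],0],[[0,0,0.06],0]]}}

```text
time: 10.27
tool_pos: [0.5367, -0.0572, 0.076]
ee_rot: [3.139, 0.0, 1.434]
wrist_force: [-8.2, 1.9, 17.3]
width: 0.0008
```

It's stiff at z=0.076, and I predicted 0.076 at the stop. I'll lift away and look.

Emit:
{"api": "servo_tool", "payload": {"rows": [[[0,0,0.04],0],[[0,0,0.04],0],[[0,0,0],0],[[0,0,-0.2],0],[[0,0,-0.6],0],[[0,0,-1],0]]}}

```text
time: 10.77
tool_pos: [0.536, -0.0571, 0.1514]
ee_rot: [-3.141, -0.0, 1.434]
wrist_force: [0.2, 0.2, 0.9]
width: 0.0003
```

Emit:
{"api": "servo_tool", "payload": {"rows": [[[0.2,0,-0.4],0],[[0.5,0,-0.8],0],[[0.8,0,-1],0],[[1,0,-1],0],[[1,0,-1],0],[[1,0,-1],0]]}}

```text
time: 11.27
tool_pos: [0.5477, 0.0225, 0.2318]
ee_rot: [3.14, 0.0, 1.436]
wrist_force: [-0.3, -0.8, -0.6]
width: 0.0004
```

```bash
python3 - <<'E'
from look import *
a=look('side','side7')['pixels'][100:230,240:360,::-1]; cv2.imwrite('pics/side7z.png',cv2.resize(a,None,fx=4.5,fy=4.5,interpolation=cv2.INTER_CUBIC))
a=look('scene','scene7')['pixels'][150:250,245:350,::-1]; cv2.imwrite('pics/scene7z.png',cv2.resize(a,None,fx=6,fy=6,interpolation=cv2.INTER_CUBIC))
E
```

```text
(no output)
```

View pics/side7z.png

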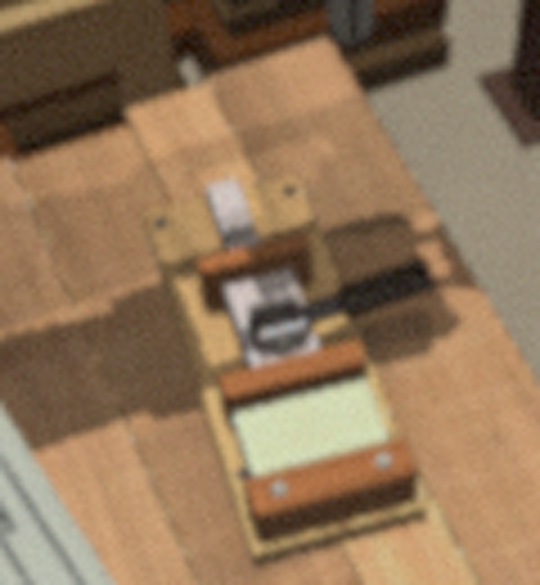

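View pics/scene7z.png

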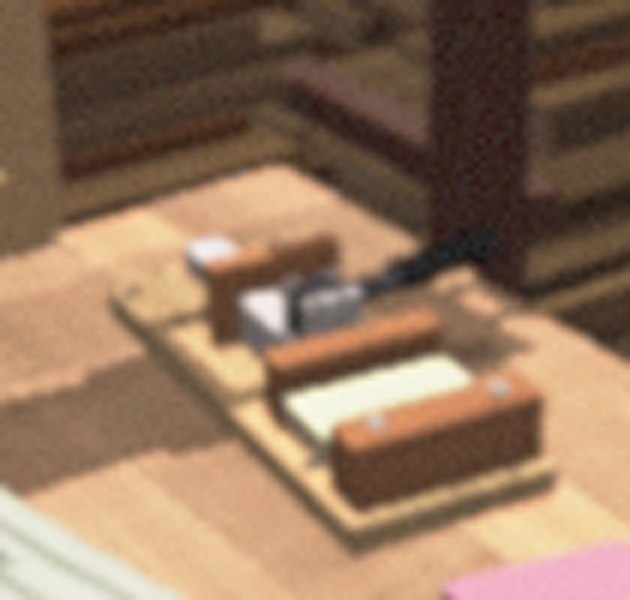

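View pics/side7.png

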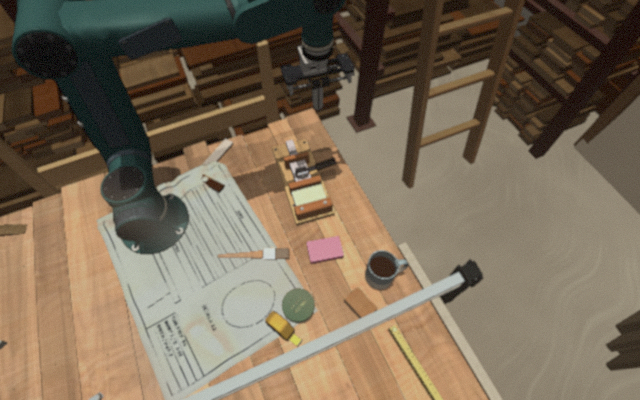

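The lever lies down on the far side (tip at side zoom (430,275), scene zoom (490,240)). The jaw and block are unmoved, and so are the mug and tin. I'll check the tip height and the jaw position.

```bash
python3 - <<'E'
from geo import *
S=lambda *p:[(x/4.5+240-.4,y/4.5+100-.4) for x,y in p]
C=lambda *p:[(x/6+245-.4,y/6+150-.4) for x,y in p]
t,e=two('side7',S((429,276))[0],'scene7',C((490,241))[0]);d=t-np.array([.462,-.0467,.06])
print('tip',t,e,'angle above level',np.arctan2(d[2],np.hypot(d[0],d[1])),np.linalg.norm(d))
a,b=[cv2.imread(f'pics/{k}.png',0) for k in('side5','side7')]
# jaw + block region shift between after-push and after-lock
r=np.s_[180:215,285:336]
print(cv2.phaseCorrelate(np.float64(a[r]),np.float64(b[r])))
a,b=[cv2.imread(f'pics/{k}.png',0) for k in('side0','side7')]
for r in(np.s_[245:295,360:410],np.s_[285:325,278:318]): print(cv2.phaseCorrelate(np.float64(a[r]),np.float64(b[r])))
from bench import robot;print(robot.get_obs()['wrist_force'])
E
```

```text
tip [ 0.56970122 -0.06120007  0.07219752] 0.0019109691100089202 angle above level 0.11177282021967638 0.10935531358039022
((-0.022424124644032872, -0.021935147252623466), 0.8379783571328975)
((-0.027810305180086203, -0.08928373795871991), 1.038607158511978)
((-0.052696686924697644, 0.12774775230853663), 1.0337169065014857)
[ 0.35513194 -0.5134187   0.21505719]
```

```bash
python3 -c "
from bench import robot
print(robot.close_job())"
```

```text
the job is handed in; nothing more can be done
None
```

The block is clamped against the fence and the cam lever is flipped over to the far side and down. I handed the job in at about 11.5 s of the 42 s allowed, with the gripper well clear of everything.

- **Clamping:** I pushed the jaw from its push plate with the shut fingers until it stopped firmly. Going from 8 to 25 N moved it only 0.1 mm. The block's edge measured parallel to the jig (−0.13 rad).
- **Locking:** After that I swung the lever over and pressed it onto its stop, reading about 17 N before a last slightly deeper press. The tip then measured 0.11 rad above level at 109 mm from the hinge. The stop is at 0.14 rad, so this agrees within measuring error.
- **After locking:** The jaw and block shifted about 0.02 pixels between the pictures before and after locking. The mug and tin are where they started, within about 0.13 pixels.
- **Disagreement:** One coarse side-camera measure put the gap between fence and jaw at 65–67 mm, where the block is 62 mm. I put this down to image blur and calibration, because the jaw stopped so firmly.

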